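Roll a round test bar into the bench V-block

TASK

Load the round aluminium bar into the V-block for measuring, using only pushes of the fingertips: roll it by its side along the desk and up the ramp until it drops into the V, push it lengthwise until its end meets the blue end stop, then swing the keeper arm by its red knob all the way across above the bar. Do not pick anything up, and leave the other things on the desk where they are.

Things in the scene. Friction and masses are not known exactly. Their poses are not given: they have to be found in the camera images.
- bar: loose solid aluminium bar, 40 mm diameter, 140 mm long, about 0.5 kg, smooth, a thin dark ring near each end; origin at its middle on the axis, own y along the axis (x and z turn as it rolls). It starts on the desk before the ramp, roughly parallel to the V, axis 20 mm up. On the level it soon stops rolling by itself; it rolls back down the ramp if let go
- vblock: grey steel V-block, fixed to the desk; origin on the desk under the V's bottom; own x = loading direction, y along the V, z up. In mm: the ramp rises evenly from the desk at x = -81 to a lip 15 high at x = -21 to -17; then the 90 degree V, bottom at x = 0; its far flank ends in a flat top 34 high, x = 36 to 66. All this runs from y = -72 to +78; the +y end is open
- vblock_seat (a point): point in the V, 26 mm above the desk at the V-block's x = 0, y = 0: the axis of a seated 40 mm bar passes here, its top is then 46 mm above the desk. Over the lip the bar's axis passes 35 mm above the desk. In the V the bar slides lengthwise with a push of 2 to 4 N
- stop_face (a point): point on the V's axis where the bar's end face meets the blue end stop, at the V-block's y = -72 mm, so that a bar against the stop has its middle at y = -2 mm. The stop stands across the -y end, up to 42 mm high, y = -72 to -90 mm with its screws
- keeper (a joint): angle of the keeper arm about its upright pivot: 0 = open, arm pointing along the V-block's +y over the far block; 1.571 (its end stop) = closed, arm pointing along the V-block's -x, straight across above the bar. Light friction (about 1 N at the knob) holds it wherever it is left
- keeper_pivot (a point): pivot of the keeper at the middle height of the arm: V-block frame x = 51, y = -12, z = 52 mm. The arm is a blue flat bar, 15 mm wide, 8 mm thick, 62 mm long, underside 48 mm above the desk (2 mm above a seated bar)
- keeper_knob (a point): middle of the upright red knob on the keeper's free end, 46 mm from the pivot, 18 mm in diameter; the knob's top is 78 mm above the desk, the arm's upper face 56 mm
- calipers: digital calipers lying on the desk, 225 mm long; bystander, leave alone
- marker: white marker pen with a black cap, 138 mm long, lying; bystander, leave alone
- jar: white jar with a blue cap, 62 mm diameter, 90 mm high; bystander, leave alone
- vial: amber vial, 28 mm diameter, 64 mm high; bystander, leave alone
- screwdriver: screwdriver with a red handle, 195 mm long, lying; bystander, leave alone

How it is judged:
On the way, in this order (a step that is already met when the one before it is completed fails the run):
1. the bar is rolling along the desk (turning at more than 0.4 rad/s) (angular speed of bar above 0.4 rad/s and linear speed of bar above 0.006 m/s and x of bar in the frame of vblock below -0.03 m), for 0.1 s.
2. the bar lies in the V (z of bar in the frame of vblock below 0.029 m and x of bar in the frame of vblock between -0.003 and 0.003 m), for 0.2 s.
3. the keeper is swung across above the bar (value of joint keeper above 1.4 rad), for 0.2 s.
At the end, for the whole second after the job is handed in: the bar rests in the V (axis within 3 mm of its seat, within 2 degrees of the V's direction), its end face within 2.5 mm of the end stop, the keeper within 0.17 rad of fully across, everything at rest (all of step 2 and z of bar in the frame of vblock above 0.023 m and angle between the y axis of bar and the y axis of vblock, either way round below 0.035 rad and y of bar in the frame of vblock between -0.0045 and 0.0005 m and value of joint keeper above 1.4 rad and linear speed of bar below 0.01 m/s); the robot touches nothing.
It fails at once if the bar is lifted or carried (height (world z) of bar above 0.042 m or (x of bar in the frame of vblock below -0.11 m and height (world z) of bar above 0.03 m) or angle between bar's own y axis and vertical below 1.2 rad).
It fails at once if the bar is rolled off the desk (height (world z) of bar below 0 m).
It fails at once if a bystander is disturbed (moved more than 20 mm) (distance of any of calipers, marker, jar, vial, screwdriver from where it was at the start of the episode above 0.02 m).
It also fails if it takes over 56 s, if anything falls off the work surface, if the arm or the gripper's body presses on something with over 40 N, if the wrist force passes 120 N, or if a joint passes its speed limit or range.

ROBOT

A 6-joint arm with a two-finger parallel gripper is mounted at the origin on a cart in front of the work surface, level with it; the furniture and walls round the work are solid. World frame = base frame: x ahead of the robot, y to its left, z up, the work surface at z = 0. Lengths are in m, angles in rad, forces in N, time in s.
With the tool pointing down it reaches from about 0.35 to 0.975 m from the base axis. Payload 4.9 kg.
Tool frame: the origin (TCP) lies midway between the tips of the shut fingers; the grasp point (between the pads) lies 19 mm behind it; z points along the fingers, y is the line along which they close (so a half turn about z gives the same grasp; the last joint's range is limited). The gripper opens to 85 mm and grips with 20 to 120 N. Pads are 22 mm wide; open, the fingers measure 114 mm over their backs; the gripper's body (76 mm by 85 mm) begins 54 mm behind the grasp point. The pads swing forward as they close: fully open they stand 13 mm farther back than shut.
Start: joints at [-1.228, 0.053, 1.613, -0, 1.476, -0.119], TCP at [0.278, -0.56, 0.231] pointing down, gripper open.
Joint ranges: [-3.01, 3.01], [-1.01, 2.22], [0.06, 2.58], [-1.02, 4.17], [0.09, 2.62], [-3.14, 3.14]. Speed limits (rad/s): [2.57, 2.57, 3.14, 3.14, 3.14, 3.14].

INTERFACE

Orientations are given as a rotation vector (axis times angle).
In Python, from station import ctrl gives the robot as it stands. The module is installed in compiled form; this text tells all that it offers.
- The arm moves only by the shell command python3 -m handwheel 'ROWS' [OPENING] [FORCE]. ROWS is JSON, a list of rows, each a list of 2 entries, a list of its own where there are three numbers: the shift along the tool's x, y, z in cm, then the turn, a rotation vector about the tool's x, y, z in rad. In form: [[[tx, ty, tz], [ax, ay, az]], ...]. A call has 1 to 5 rows; each row is the pose to reach, as a shift and turn from the pose commanded when the call began, along the tool's axes at that moment; what a row does not reach only later rows make up. A row lasts 1/8 s, in which the tool goes at most 62.5 mm and 10.7 degrees, less where a joint would pass 70% of its speed; a pose out of reach is approached as far as the arm can. A call with a gripper value outside its range is refused whole. OPENING is the gripper's target within -1 to 1 (shut at 1, half-way at 0, fully open at -1), set as the call begins (- or left out, the last holds). The fingers move at their own pace and stop on an object; FORCE is the grip in N (left out, the last holds). Time passes only in rows, so rows that repeat a pose let the fingers close. It gives the time, the measured TCP pose, the force, the opening and the grip force at its end, in the units of the state.
- ctrl.get_obs(): the state, without advancing time (a new reading comes with each control period).
- ctrl.get_image(name): name is "side" or "top"; returns the picture (400x640x3 uint8, blue, green, red); there is no depth.
- ctrl.calibration(name): a dict with "fx", "fy", "cx", "cy" (pixels), "k1" (the pictures are not rectified: a ray, as slopes to the right and down, at radius r is drawn at 1 + k1 r^2 times it, then the intrinsics apply), "R" (3x3) and "t" (3): a world point X has camera coordinates R X + t. Camera axes: x right, y down, z forward; pixel columns grow to the right and rows downward; lengths in m; the calibration is good to about 2 mm. A picture is of the moment at which its call begins. calibration takes no time and is no camera call.
- ctrl.finish_job(): hands the job in; it is judged then, once.
Trained networks look in the newest picture that a camera, given by its name, has taken for a name from the list of things; names that differ only in an ending like _2 or _b are one class to them, and where a whole thing is asked for, a point or a joint stands for the part that bears it (a point fixed in the world has none). Each returns a list of dicts, best first, with "score" (0 to 1); they miss things now and then, are a little off and sometimes report something else, mostly with a low value. They report only what shows in the picture. A call takes as long as a camera call.
- ctrl.look_for(camera, query): "position" ([column, row] in pixels, amid what is visible of it).
- ctrl.landmark_of(camera, query): "position" ([column, row] in pixels: a listed point, or the origin of a listed thing).
The state is a dict: "t": time; "q": joint angles; "dq": joint speeds; "effort": joint torques, N m; "tool_pos": TCP position; "tool_rot": TCP orientation; "contact_force": force on the tool from outside, world axes, zero at the start; "wrist_torque": the same for the moment, N m; "opening": finger opening in m; "grip_force": force on a finger pad.
Only numpy, scipy, OpenCV 4.12 (cv2) and the standard library are available. Lean on these libraries where they do the work, as an engineer would, in place of code of your own. Each camera call takes 0.05 s, during which the arm holds its last target. There are 200 camera calls.

## Working session

There is one attempt and no reset: what is moved stays moved. The work goes in short steps, Python scripts to look and compute and a shell command to move; the robot and the scene stay as the last step left them, time stands still between calls to the robot, and variables do not carry over. Pictures are saved under pics/ and viewed, at most 10 in all, crops included, and the job is handed in when it is done.

```bash
mkdir -p pics
cat > h.py <<'E'
import numpy as np,cv2
from station import ctrl
from scipy.spatial.transform import Rotation as Ro
def ray(cam,p):
    c=ctrl.calibration(cam);d=((p[0]-c["cx"])/c["fx"],(p[1]-c["cy"])/c["fy"])
    u=np.array(d)
    for _ in range(30): u=np.array(d)/(1+c["k1"]*(u@u))
    R=np.array(c["R"]);t=np.array(c["t"]);return -R.T@t,R.T@np.array([u[0],u[1],1])
def at(cam,p,z):
    o,d=ray(cam,p);return o+d*(z-o[2])/d[2]
def pix(cam,X):
    c=ctrl.calibration(cam);v=np.array(c["R"])@X+np.array(c["t"]);u=v[:2]/v[2];u=u*(1+c["k1"]*(u@u))
    return u*[c["fx"],c["fy"]]+[c["cx"],c["cy"]]
def tri(p1,p2):
    (a,d),(b,e)=ray("top",p1),ray("side",p2)
    s=np.linalg.lstsq(np.c_[d,-e],b-a,rcond=None)[0];x,y=a+d*s[0],b+e*s[1];return (x+y)/2,np.linalg.norm(x-y)
E
python3 - <<'E'
from h import *
np.set_printoptions(precision=4,suppress=True)
for c in("top","side"): cv2.imwrite(f"pics/{c}0.png",ctrl.get_image(c))
Z=dict(bar=.02,vblock=0,vblock_seat=.026,stop_face=.026,keeper_pivot=.052,keeper_knob=.067)
for q,z in Z.items():
    r={}
    for c in("top","side"):
        l=ctrl.landmark_of(c,q);r[c]=l
        for k in l[:2]: print(q,c,round(k["score"],2),np.round(k["position"],1),at(c,k["position"],z))
    if r["top"] and r["side"]: print("  tri",tri(r["top"][0]["position"],r["side"][0]["position"]))
for q in("jar","vial","marker","calipers","screwdriver"):
    l=ctrl.landmark_of("top",q); 
    if l: print(q,l[0]["score"],at("top",l[0]["position"],.02))
o=ctrl.get_obs();print(o["t"],o["tool_pos"],o["tool_rot"],Ro.from_rotvec(o["tool_rot"]).as_matrix(),o["opening"])
E
```

```text
bar top 0.61 [364.3 217.9] [ 0.5386 -0.0759  0.02  ]
bar top 0.22 [241.4 259.8] [0.4238 0.2828 0.02  ]
bar side 0.89 [304.5 244.2] [ 0.545  -0.0624  0.02  ]
  tri (array([ 0.5408, -0.0755,  0.027 ]), np.float64(0.005797565090741048))
vblock top 0.81 [320.8 185.1] [0.6424 0.0495 0.    ]
vblock side 0.59 [335.4 226.1] [0.6337 0.0539 0.    ]
  tri (array([0.6374, 0.0499, 0.0027]), np.float64(0.008881764990963084))
vblock_seat top 0.95 [323.5 185.5] [0.636 0.041 0.026]
vblock_seat top 0.42 [320.1 186.5] [0.6333 0.051  0.026 ]
vblock_seat side 0.63 [336.1 219.5] [0.6319 0.0369 0.026 ]
vblock_seat side 0.32 [278.4 186.4] [0.5073 0.279  0.026 ]
  tri (array([0.6345, 0.0412, 0.0242]), np.float64(0.0036673134934352325))
stop_face top 0.69 [337.  162.2] [ 0.7053 -0.0003  0.026 ]
stop_face side 0.65 [370.7 223.6] [0.7078 0.0038 0.026 ]
  tri (array([ 0.7057, -0.0004,  0.0279]), np.float64(0.0017858854461772836))
keeper_pivot top 0.78 [308.4 169.3] [0.6797 0.0833 0.052 ]
keeper_pivot side 0.76 [352.  204.1] [0.6756 0.0636 0.052 ]
  tri (array([0.6811, 0.0839, 0.0432]), np.float64(0.0014342274654836767))
keeper_knob top 0.5 [308.8 182.5] [0.6378 0.0818 0.067 ]
keeper_knob side 0.49 [329.4 196.8] [0.6227 0.0813 0.067 ]
keeper_knob side 0.18 [336.5 227.4] [ 0.6095 -0.0853  0.067 ]
  tri (array([0.6302, 0.0823, 0.0677]), np.float64(0.014796451170530814))
jar 0.8 [0.5034 0.353  0.02  ]
vial 0.68 [0.4282 0.2867 0.02  ]
marker 0.71 [ 0.7737 -0.0967  0.02  ]
calipers 0.6 [ 0.694  -0.2911  0.02  ]
screwdriver 0.64 [0.395  0.1941 0.02  ]
0.95 [ 0.2785 -0.5595  0.2313] [ 3.0581  0.719  -0.    ] [[ 0.8952  0.4456  0.    ]
 [ 0.4456 -0.8952 -0.0001]
 [-0.      0.0001 -1.    ]] 0.08516482827635215
```

View pics/top0.png

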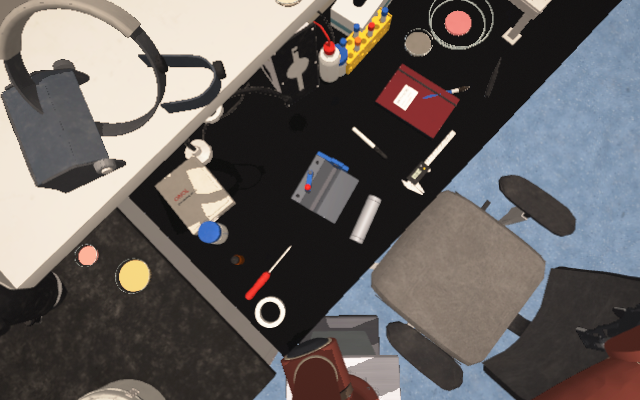

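View pics/side0.png

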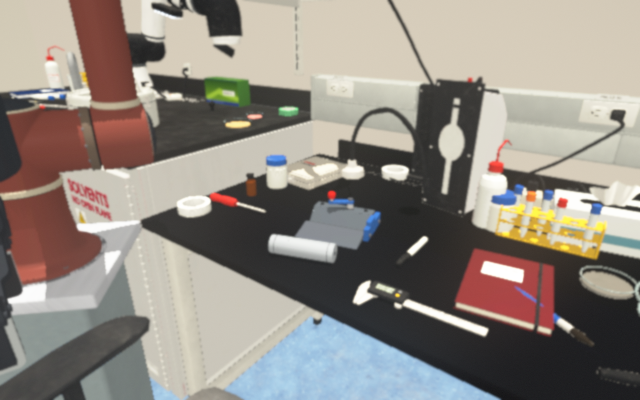

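Top view: V-block around (325,187), blue stop (333,160), red knob (308,187) and bar (365,218). Next I fit the block pose and check it with an overlay.

```bash
cat > fit.py <<'E'
from h import *
from scipy.optimize import least_squares
np.set_printoptions(precision=4,suppress=True)
M=dict(vblock=(0,0,0),vblock_seat=(0,0,.026),stop_face=(0,-.072,.026),keeper_pivot=(.051,-.012,.052),keeper_knob=(.051,.034,.067))
def W(p,X): c,s=np.cos(p[2]),np.sin(p[2]); X=np.asarray(X,float);return np.array([p[0]+c*X[0]-s*X[1],p[1]+s*X[0]+c*X[1],X[2]])
E
python3 - <<'E'
from fit import *
ctrl.get_image("top");ctrl.get_image("side")
D=[]
for q in M:
  for c in("top","side"):
    l=ctrl.landmark_of(c,q)
    if l: D.append((q,c,np.array(l[0]["position"])))
f=lambda p:np.concatenate([pix(c,W(p,M[q]))-x for q,c,x in D])
s=least_squares(f,[.636,.045,1.05],loss="soft_l1",x_scale=[.01,.01,.1]);p=s.x;print(p)
for d,r in zip(D,f(p).reshape(-1,2)): print(d[0],d[1],r)
np.save("p.npy",p)
im=ctrl.get_image("top"); im2=im.copy()
x0,y0,k=265,130,6
cr=cv2.resize(im[y0:y0+125,x0:x0+133],None,fx=k,fy=k,interpolation=cv2.INTER_CUBIC)
def L(a,b,col):
  a,b=[tuple(int(v) for v in ((pix("top",W(p,t))-[x0,y0]+.5)*k)) for t in(a,b)];cv2.line(cr,a,b,col,1)
g=(0,255,0)
for x,z in((-.081,0),(-.019,.015),(0,.006*0),(.036,.034),(.066,.034)): L((x,-.072,z),(x,.078,z),g)
for y in(-.072,.078): L((-.081,y,0),(-.021,y,.015),g);L((.036,y,.034),(.066,y,.034),g)
L((.051,-.012,.056),(.051,.034,.056),(0,255,255))
cv2.imwrite("pics/crop1.png",cr)
# bar: bright blob
gray=cv2.cvtColor(im,cv2.COLOR_BGR2GRAY);m=np.zeros_like(gray);m[188:250,345:390]=(gray[188:250,345:390]>75)*255
n,lab,st,ce=cv2.connectedComponentsWithStats(m);i=1+np.argmax(st[1:,4]);P=np.argwhere(lab==i)[:,::-1].astype(float)
Q=np.array([at("top",a,.025) for a in P])[:,:2];r=cv2.minAreaRect(Q.astype(np.float32)*1000);print(len(P),r)
b=np.array([r[0][0],r[0][1]])/1000-p[:2];c,s=np.cos(p[2]),np.sin(p[2]);print("bar in block",[c*b[0]+s*b[1],-s*b[0]+c*b[1]],"block yaw deg",np.degrees(p[2]))
_,_,vt=np.linalg.svd(Q-Q.mean(0));print("axis yaw",np.degrees(np.arctan2(vt[0][1],vt[0][0])))
E
```

```text
[0.6359 0.0323 1.1043]
vblock top [6.4851 3.5949]
vblock side [ 0.7059 -0.2869]
vblock_seat top [ 2.2577 -1.1239]
vblock_seat side [0.8268 0.2363]
stop_face top [-0.5172 -0.0379]
stop_face side [-2.1436 -1.5731]
keeper_pivot top [1.5023 3.9477]
keeper_pivot side [-2.0732 -0.8744]
keeper_knob top [-3.6446 -0.8701]
keeper_knob side [ 1.7355 -2.0112]
696 ((537.009765625, -78.64856719970703), (40.511539459228516, 145.572265625), 64.32569885253906)
bar in block [np.float64(-0.1435422021065909), np.float64(0.038454761686997026)] block yaw deg 63.27119083280132
axis yaw 154.3398890181122
```

View pics/crop1.png

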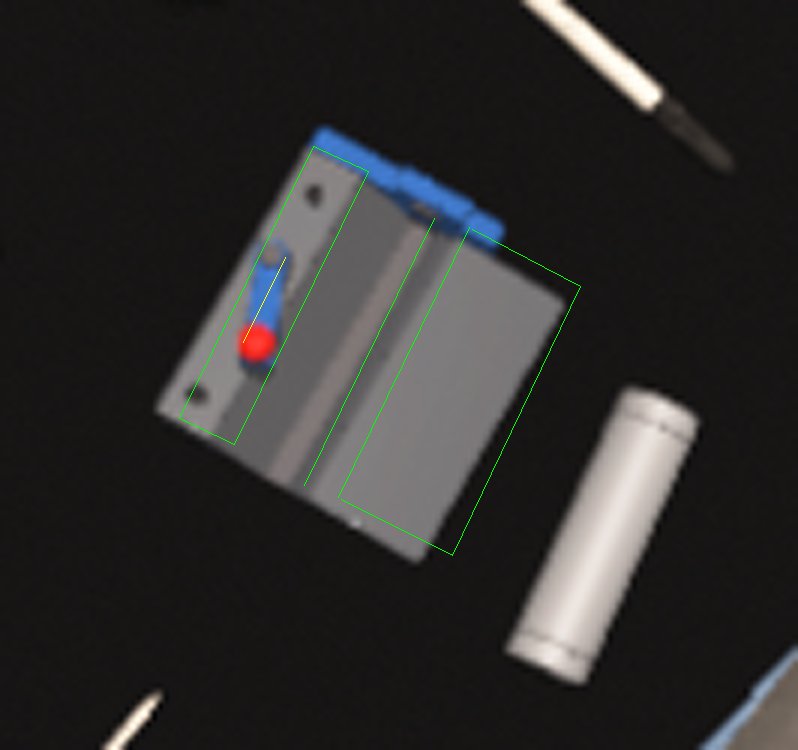

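Overlay is off; the keeper is already slightly open towards the V (~0.4 rad). Refitting from the block's corners in the crop: (313,147), (157,408), (565,303), (418,562).

Run:
```python
from fit import *
C=[((.066,-.072,.034),(313,147)),((.066,.078,.034),(157,410)),((-.081,-.072,0),(566,303)),((-.081,.078,0),(418,563))]
u=[np.array(b)/6-.5+[265,130] for _,b in C]
f=lambda p:np.concatenate([pix("top",W(p,a))-x for (a,_),x in zip(C,u)])
p=least_squares(f,[.636,.045,1.05],x_scale=[.01,.01,.1]).x;print(p,f(p))
np.save("p.npy",p)
k=at("top",np.array([256,342])/6-.5+[265,130],.076);kc,ks=np.cos(p[2]),np.sin(p[2])
B=lambda w:np.array([kc*(w[0]-p[0])+ks*(w[1]-p[1]),-ks*(w[0]-p[0])+kc*(w[1]-p[1])])
print("knob block",B(k)*1000,"pivot",B(at("top",np.array([272,253])/6-.5+[265,130],.056))*1000)
e=[B(at("top",np.array(c)/6-.5+[265,130],.02))*1000 for c in((662,405),(548,667))]
print("bar ends",e); print("yaw deg",np.degrees(p[2]))
im=ctrl.get_image("side");x0,y0,kk=255,175,5
cr=cv2.resize(im[y0:y0+100,x0:x0+150],None,fx=kk,fy=kk,interpolation=cv2.INTER_CUBIC)
def L(a,b,col):
  a,b=[tuple(int(v) for v in ((pix("side",W(p,t))-[x0,y0]+.5)*kk)) for t in(a,b)];cv2.line(cr,a,b,col,1)
g=(0,255,0)
for x,z in((-.081,0),(-.019,.015),(.036,.034),(.066,.034)): L((x,-.072,z),(x,.078,z),g)
for y in(-.072,.078): L((-.081,y,0),(-.021,y,.015),g);L((.036,y,.034),(.066,y,.034),g)
L((.051,-.012,.056),(*(B(k)),.056),(0,255,255))
cv2.imwrite("pics/crop2.png",cr)
```

```text
[0.6343 0.0407 1.033 ] [-0.4294 -0.0971 -0.0804 -0.3046  0.2477  0.2397  0.2662  0.1628]
knob block [33.9899 31.3961] pivot [ 52.0602 -12.5679]
bar ends [array([-146.1506,  -46.67  ]), array([-160.0061,   92.3208])]
yaw deg 59.18918998088111
```

View pics/crop2.png

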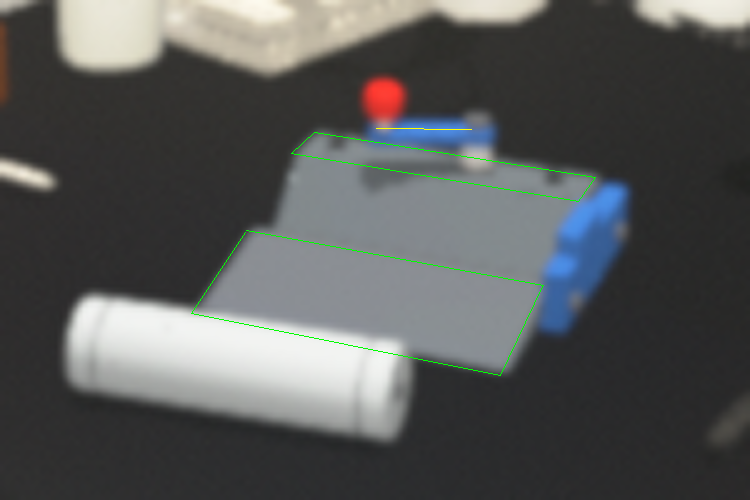

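Overlay matches within ~1 px: block at (0.634, 0.041), yaw 59.2°; the knob is at keeper ≈0.37 rad; bar at block (-153, 23) mm, skewed ~5°. Plan: open gripper with tool y along the V, both finger sides pushing the bar square.

```bash
cat > go.py <<'E'
import sys
from fit import *
p=np.load("p.npy")
def where():
    o=ctrl.get_obs();R=Ro.from_rotvec(o["tool_rot"]).as_matrix();t=np.array(o["tool_pos"]);kc,ks=np.cos(p[2]),np.sin(p[2])
    b=np.array([kc*(t[0]-p[0])+ks*(t[1]-p[1]),-ks*(t[0]-p[0])+kc*(t[1]-p[1]),t[2]])*1000
    print("t",round(o["t"],2),"block mm",b,"yaw rel deg",np.degrees(np.arctan2(R[1,0],R[0,0])-p[2]),"F block",Ro.from_euler("z",-p[2]).apply(o["contact_force"]),"open",o["opening"],"q",np.array(o["q"]))
    return t,R
def shift(X,yaw=0):  # block-frame mm, relative yaw deg
    t,R=where();w=W(p,np.array(X)/1000)
    Rt=Ro.from_euler("z",p[2]+np.radians(yaw)).as_matrix()@np.diag([1,-1,-1.])
    print("shift cm",R.T@(w-t)*100,"turn",Ro.from_matrix(R.T@Rt).as_rotvec())
if __name__=="__main__":
    a=[float(x) for x in sys.argv[1:]]
    shift(a[:3],*a[3:]) if a else where()
E
python3 go.py -210 20 100
```

```text
t 1.65 block mm [-697.7535   -1.8635  231.2724] yaw rel deg -32.72827321259134 F block [ 1.3508 -0.0658  0.6461] open 0.08565004463912078 q [-1.228   0.0527  1.6129  0.      1.476  -0.119 ]
shift cm [ 39.8496 -28.209   13.1301] turn [-0.0001 -0.     -0.5712]
```

```bash
python3 -m handwheel '[[[5,-3.5,0],[0,0,-0.1]],[[10,-7,0],[0,0,-0.25]],[[15,-10.5,1],[0,0,-0.4]],[[20,-14,2],[0,0,-0.571]],[[25,-17.7,4],[0,0,-0.571]]]' -1; python3 -m handwheel '[[[5,0,1.5],[0,0,0]],[[10,0,3],[0,0,0]],[[14,0,5],[0,0,0]],[[17,0,7],[0,0,0]],[[17,0,7],[0,0,0]]]' ; python3 go.py -210 20 3
```

```text
t: 2.28
tool_pos: [0.4234, -0.2908, 0.193]
tool_rot: [2.729, 1.551, 0.002]
contact_force: [0.5, 0.6, -0.1]
opening: 0.085
grip_force: 0.0
t: 2.9
tool_pos: [0.5086, -0.1441, 0.1202]
tool_rot: [-2.727, -1.554, 0.004]
contact_force: [-0.6, -1.2, 0.1]
opening: 0.0856
grip_force: 0.0
t 2.9 block mm [-223.0878   13.2517  120.2096] yaw rel deg 0.16776984525873886 F block [-1.3132 -0.1326  0.062 ] open 0.0856266114721849 q [-0.4169 -0.0796  1.9354  0.0001  1.2896  0.1179]
shift cm [ 1.3154 -0.6256 11.7229] turn [-0.0039  0.0004  0.0029]
```

```bash
python3 -m handwheel '[[[1.3,-0.8,5],[0,0,0]],[[1.3,-0.8,9],[0,0,0]],[[1.3,-0.8,11],[0,0,0]],[[1.3,-0.8,11.7],[0,0,0]],[[1.3,-0.8,11.7],[0,0,0]]]'; python3 go.py
python3 - <<'E'
from h import *
im=ctrl.get_image("side")
cv2.imwrite("pics/s3.png",cv2.resize(im[160:290,200:410],None,fx=3.5,fy=3.5))
E
```

```text
t: 3.52
tool_pos: [0.5094, -0.1316, 0.0059]
tool_rot: [2.732, 1.55, 0.001]
contact_force: [-0.6, -0.0, 0.7]
opening: 0.0854
grip_force: 0.0
t 3.52 block mm [-211.9745   18.9049    5.903 ] yaw rel deg -0.05525495692256719 F block [-0.3262  0.5381  0.7173] open 0.085390418887054 q [-0.3943  0.076   1.9976 -0.0002  1.0671  0.1445]
```

View pics/s3.png

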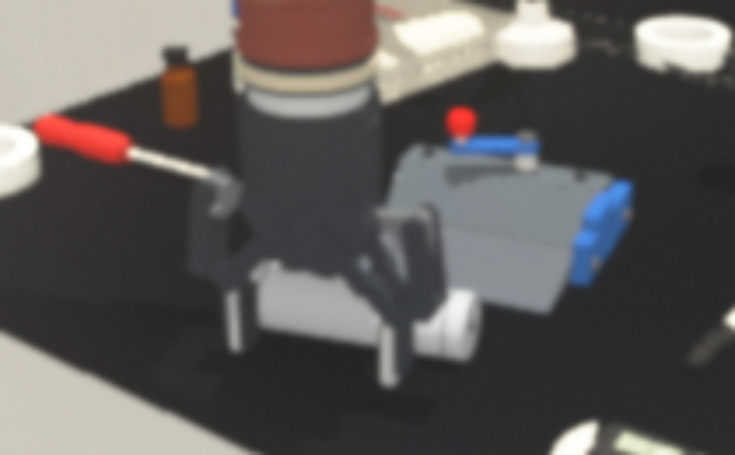

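Fingers stand behind the bar, spanning it; the screwdriver is clear. Push.

```bash
python3 -m handwheel '[[[1,0,0.2],[0,0,0]],[[1.8,0,0.3],[0,0,0]],[[2.5,0,0.3],[0,0,0]],[[3.2,0,0.3],[0,0,0]],[[3.9,0,0.3],[0,0,0]]]'; python3 -m handwheel '[[[0.7,0,0],[0,0,0]],[[1.4,0,0],[0,0,0]],[[2.1,0,0],[0,0,0]],[[2.8,0,0],[0,0,0]],[[3.5,0,0],[0,0,0]]]'; python3 go.py;  python3 - <<'E'
from h import *
im=ctrl.get_image("top")
cv2.imwrite("pics/t4.png",cv2.resize(im[130:255,265:398],None,fx=5,fy=5))
E
```

```text
t: 4.2
tool_pos: [0.5294, -0.0968, 0.0022]
tool_rot: [2.732, 1.551, 0.0]
contact_force: [0.9, -0.2, 0.8]
opening: 0.0854
grip_force: 0.1
t: 4.82
tool_pos: [0.5472, -0.0669, 0.0022]
tool_rot: [-2.732, -1.551, 0.0]
contact_force: [-0.4, -0.2, -0.1]
opening: 0.0859
grip_force: 0.2
t 4.83 block mm [-137.0084   19.6063    2.1518] yaw rel deg -0.019150306320719113 F block [-0.3818  0.2593 -0.107 ] open 0.08586395691337667 q [-0.2566  0.1382  1.9373  0.      1.0661  0.2814]
```

View pics/t4.png

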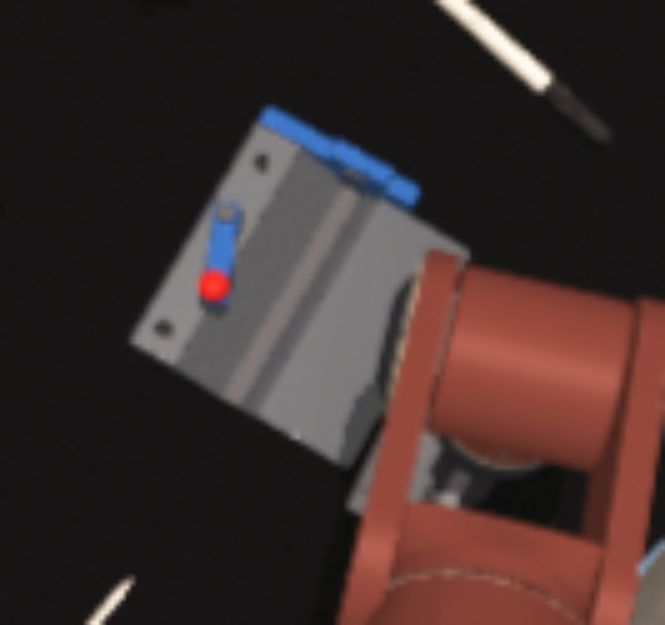

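```bash
python3 -m handwheel '[[[0.8,0,0],[0,0,0]],[[1.6,0,-0.1],[0,0,0]],[[2.4,0,-0.2],[0,0,0]],[[3.2,0,-0.3],[0,0,0]],[[4.0,0,-0.4],[0,0,0]]]'; python3 -m handwheel '[[[0.8,0,-0.15],[0,0,0]],[[1.6,0,-0.3],[0,0,0]],[[2.4,0,-0.5],[0,0,0]],[[3.2,0,-0.7],[0,0,0]],[[4.0,0,-0.9],[0,0,0]]]'; python3 go.py
```

```text
t: 5.5
tool_pos: [0.5676, -0.0336, 0.0066]
tool_rot: [2.73, 1.551, -0.003]
contact_force: [-3.6, -6.1, 3.6]
opening: 0.0854
grip_force: 3.3
t: 6.12
tool_pos: [0.5881, 0.0008, 0.0157]
tool_rot: [2.731, 1.551, -0.003]
contact_force: [-3.6, -5.8, 3.5]
opening: 0.0858
grip_force: 3.2
t 6.12 block mm [-57.9708  19.2049  15.6615] yaw rel deg -0.008642934012042263 F block [-6.8267  0.1683  3.5111] open 0.08580499792463875 q [-0.1241  0.1956  1.8443 -0.0024  1.1022  0.4149]
```

```bash
python3 -m handwheel '[[[0.4,0,-0.1],[0,0,0]],[[0.8,0,-0.2],[0,0,0]],[[1.2,0,-0.3],[0,0,0]],[[1.6,0,-0.4],[0,0,0]],[[2.0,0,-0.5],[0,0,0]]]'; python3 -m handwheel '[[[0.3,0,-0.1],[0,0,0]],[[0.3,0,-0.2],[0,0,0]],[[0,0,-0.2],[0,0,0]],[[-0.8,0,-0.6],[0,0,0]],[[-1.5,0,-2],[0,0,0]]]';python3 go.py 0 130 110
```

```text
t: 6.75
tool_pos: [0.5984, 0.0191, 0.0201]
tool_rot: [-2.732, -1.551, -0.0]
contact_force: [0.6, 0.1, 0.1]
opening: 0.0854
grip_force: 0.0
t: 7.38
tool_pos: [0.5893, 0.0052, 0.0398]
tool_rot: [-2.731, -1.55, 0.003]
contact_force: [0.2, 0.5, -0.2]
opening: 0.0854
grip_force: 0.0
t 7.38 block mm [-53.5714  20.3864  39.7881] yaw rel deg -0.03273585572609816 F block [ 0.5463  0.0761 -0.1768] open 0.08539926709890412 q [-0.1174  0.164   1.8333 -0.0001  1.1467  0.4209]
shift cm [  5.3435 -10.979   -7.0039] turn [-0.0021  0.001  -0.0006]
```

```bash
python3 -m handwheel '[[[0,0,-5],[0,0,0]],[[2,-3,-7],[0,0,0]],[[4,-7,-7],[0,0,0]],[[5.3,-11,-7],[0,0,0]],[[5.3,-11,-7],[0,0,0]]]' 1;  python3 - <<'E'
from h import *
a=ctrl.get_image("top");b=ctrl.get_image("side");r=lambda i:cv2.resize(i,(560,420),interpolation=cv2.INTER_CUBIC)[:, :395]
a=cv2.resize(a[130:230,265:365],(395,395));b=cv2.resize(b[170:270,275:375],(395,395))
cv2.imwrite("pics/b5.png",np.hstack([a,b]))
E
python3 go.py 0 130 20
```

```text
t: 8.0
tool_pos: [0.5219, 0.1088, 0.111]
tool_rot: [2.73, 1.555, 0.001]
contact_force: [0.7, -1.0, 1.2]
opening: -0.0002
grip_force: 0.0
t 8.1 block mm [  0.4914 129.0406 111.1832] yaw rel deg 0.0046089026815081405 F block [-0.2701 -0.0612 -0.7274] open -2.0589784629704757e-05 q [ 0.063  -0.0583  1.9315 -0.0005  1.2666  0.6008]
shift cm [-0.0554 -0.112   9.1181] turn [ 0.0018 -0.0007  0.0001]
```

View pics/b5.png

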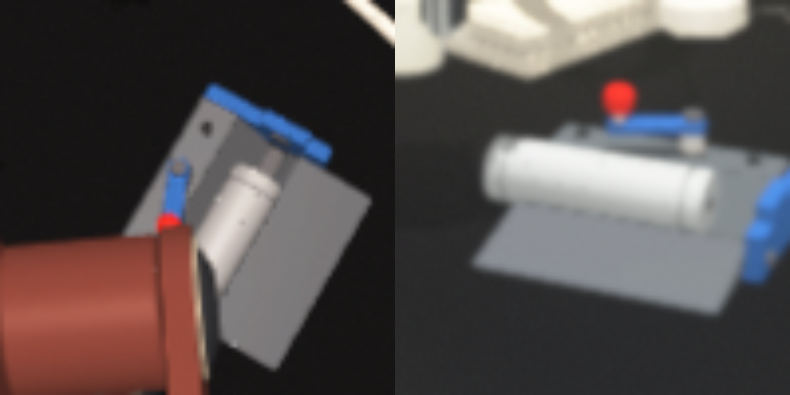

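Both views show the bar seated in the V, with a gap to the blue stop. Descend and push lengthwise.

```bash
python3 -m handwheel '[[[0,0,4],[0,0,0]],[[0,0,7.5],[0,0,0]],[[0,0,9],[0,0,0]],[[0,0.8,9.1],[0,0,0]],[[0,1.6,9.1],[0,0,0]]]'; python3 -m handwheel '[[[0,0.6,0],[0,0,0]],[[0,1.2,0],[0,0,0]],[[0,1.8,0],[0,0,0]],[[0,2.2,0],[0,0,0]],[[0,2.6,0],[0,0,0]]]'; python3 go.py
```

```text
t: 8.72
tool_pos: [0.5391, 0.0988, 0.0208]
tool_rot: [2.731, 1.55, 0.004]
contact_force: [0.5, 0.4, -0.4]
opening: -0.0001
grip_force: 0.0
t: 9.35
tool_pos: [0.5594, 0.0867, 0.0205]
tool_rot: [-2.73, -1.55, 0.001]
contact_force: [-6.3, 3.7, 4.7]
opening: -0.0001
grip_force: 3.4
t 9.35 block mm [ 1.1439 87.877  20.5331] yaw rel deg -0.015763814416394763 F block [-0.0347  7.2821  4.6873] open -0.00014010113660068753 q [0.0216 0.1412 1.8968 0.0018 1.1049 0.5588]
```

```bash
python3 -m handwheel '[[[0,0.15,0],[0,0,0]],[[0,0.3,0],[0,0,0]],[[0,0.4,0],[0,0,0]],[[0,0.4,0],[0,0,0]]]'; python3 go.py;  python3 -m handwheel '[[[0,0.1,0],[0,0,0]],[[0,0.1,0],[0,0,0]]]'; python3 go.py;  python3 - <<'E'
from h import *
b=ctrl.get_image("side");b=cv2.resize(b[180:260,285:400],None,fx=6,fy=6,interpolation=cv2.INTER_CUBIC)
cv2.imwrite("pics/s6.png",b)
E
```

```text
t: 9.85
tool_pos: [0.5629, 0.0846, 0.0205]
tool_rot: [-2.731, -1.55, -0.0]
contact_force: [-4.5, 2.8, 3.5]
opening: -0.0004
grip_force: 3.0
t 9.85 block mm [ 1.1591 83.7815 20.5494] yaw rel deg -0.015914781274810535 F block [0.1264 5.3493 3.4733] open -0.0004158485850989931 q [0.0178 0.1478 1.8894 0.0016 1.1052 0.5552]
t: 10.1
tool_pos: [0.5637, 0.0842, 0.0205]
tool_rot: [-2.73, -1.55, 0.0]
contact_force: [-5.3, 3.3, 4.1]
opening: -0.0
grip_force: 3.0
t 10.1 block mm [ 1.1757 82.8498 20.5166] yaw rel deg -0.013194363989924712 F block [0.1231 6.2087 4.1123] open -1.18408758308837e-05 q [0.017  0.1494 1.8876 0.0016 1.1054 0.5542]
```

View pics/s6.png

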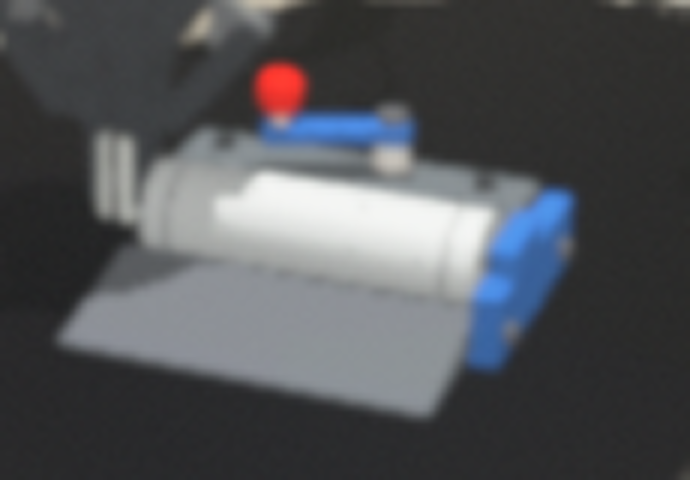

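Bar end is practically at the stop; keep pushing in small steps until the force climbs.

```bash
for i in 1 2 ; do python3 -m handwheel '[[[0,0.1,0],[0,0,0]],[[0,0.1,0],[0,0,0]]]' >/dev/null; python3 go.py; done
```

```text
t 10.4 block mm [ 1.1636 81.8323 20.5128] yaw rel deg -0.011721002092039478 F block [-0.0307  5.3468  3.9296] open -0.00027327825660883526 q [0.016  0.1511 1.8857 0.0016 1.1056 0.5533]
t 10.65 block mm [ 1.1447 80.7988 20.5131] yaw rel deg -0.013116248969627077 F block [-0.5637  5.1974  3.9676] open -3.1877994505450637e-06 q [0.0151 0.1528 1.8838 0.0015 1.1057 0.5524]
```

```bash
for i in 1 2 3; do python3 -m handwheel '[[[0,0.1,0],[0,0,0]],[[0,0.1,0],[0,0,0]]]' >/dev/null; python3 go.py|cut -c1-150; done
```

```text
t 10.9 block mm [ 1.151  79.8274 20.4789] yaw rel deg -0.012386744845570709 F block [0.1273 5.6964 4.0611] open -0.00019952041360896214 q [0.0141 0.15
t 11.15 block mm [ 1.1439 79.7152 20.4729] yaw rel deg -0.016792938218160188 F block [0.4093 9.0447 6.0917] open 4.717415719626899e-05 q [0.0136 0.155
t 11.4 block mm [ 1.1494 79.7017 20.4781] yaw rel deg -0.012189119586098885 F block [-0.5047 12.6781  9.2594] open -0.0001259425702334087 q [0.0132 0.
```

Stop met at TCP y = 79.7 (force rises with no motion). Back off and go to the knob.

```bash
python3 -m handwheel '[[[0,-0.5,0],[0,0,0]],[[0,-2,0],[0,0,0]],[[0,-2,-4],[0,0,0.18]],[[2,-1,-7.5],[0,0,0.36]],[[4,0.5,-7.5],[0,0,0.54]]]'; python3 go.py 52 57 64 -34.4
```

```text
t: 12.02
tool_pos: [0.5956, 0.1135, 0.099]
tool_rot: [3.047, 0.757, 0.013]
contact_force: [0.1, 0.4, 0.6]
opening: -0.0004
grip_force: 0.0
t 12.03 block mm [42.6622 70.4467 99.0492] yaw rel deg -31.284646703991314 F block [0.3998 0.1023 0.5512] open -0.0004439976373613217 q [ 0.0656  0.119   1.7721 -0.0001  1.242   1.1494]
shift cm [1.4691 0.6516 3.5187] turn [ 0.0034 -0.0078  0.0544]
```

```bash
python3 -m handwheel '[[[0.8,0,0],[0,0,0.054]],[[1.4,0,0],[0,0,0.054]],[[1.4,0,2],[0,0,0.054]],[[1.4,0.3,3.5],[0,0,0.054]],[[1.4,0.6,3.5],[0,0,0.054]]]'; python3 go.py 46 48 64 -34.4
python3 - <<'E'
import sys;sys.argv=["x"]
from go import *
t,R=where()
for th in(.37,.6,.8,1.0,1.2,1.3,1.4,1.5,1.53,1.56):
    w=W(p,(.051-.046*np.sin(th)+.0117,-.012+.046*np.cos(th)+.0171,.064));print(th,R.T@(w-t)*100)
E
```

```text
t: 12.65
tool_pos: [0.6055, 0.1135, 0.0559]
tool_rot: [-3.066, -0.684, 0.009]
contact_force: [0.3, 0.6, -0.6]
opening: 0.0001
grip_force: 0.0
t 12.65 block mm [47.8081 61.996  55.8945] yaw rel deg -34.0459670198725 F block [ 0.7222  0.0352 -0.5744] open 0.0001494893023591134 q [ 0.0647  0.2017  1.759  -0.0001  1.1865  1.1967]
shift cm [ 0.6294  1.2593 -0.8164] turn [-0.002   0.0053  0.0062]
t 12.65 block mm [47.8081 61.996  55.8945] yaw rel deg -34.0459670198725 F block [ 0.7222  0.0352 -0.5744] open 0.0001494893023591134 q [ 0.0647  0.2017  1.759  -0.0001  1.1865  1.1967]
0.37 [ 0.6356  1.2567 -0.8164]
0.6 [ 0.1373  2.1874 -0.8156]
0.8 [-0.1135  3.0709 -0.816 ]
1.0 [-0.1838  3.9867 -0.8175]
1.2 [-0.0707  4.8982 -0.8199]
1.3 [ 0.0535  5.3409 -0.8214]
1.4 [ 0.2212  5.769  -0.8231]
1.5 [ 0.4308  6.1783 -0.8251]
1.53 [ 0.5016  6.2967 -0.8257]
1.56 [ 0.5759  6.413  -0.8263]
```

```bash
python3 -m handwheel '[[[0.6,0,-0.8],[0,0,0]],[[0.6,0.6,-0.9],[0,0,0]],[[0.6,1.2,-0.9],[0,0,0]],[[0.3,1.7,-0.9],[0,0,0]],[[0.1,2.2,-0.9],[0,0,0]]]'; python3 go.py|cut -c1-150;python3 -m handwheel '[[[-0.2,0.4,0],[0,0,0]],[[-0.25,0.9,0],[0,0,0]],[[-0.3,1.4,0],[0,0,0]],[[-0.3,1.8,0],[0,0,0]],[[-0.25,2.3,0],[0,0,0]]]'
python3 - <<'E'
import sys
from go import *
t,R=where()
for th in(.8,1.0,1.2,1.3,1.4,1.5,1.53,1.56):
    w=W(p,(.051-.046*np.sin(th)+.0117,-.012+.046*np.cos(th)+.0171,.064));print(th,R.T@(w-t)*100)
b=ctrl.get_image("side");b=cv2.resize(b[160:260,285:400],None,fx=5,fy=5,interpolation=cv2.INTER_CUBIC)
cv2.imwrite("pics/s7.png",b)
E
```

```text
t: 13.28
tool_pos: [0.6179, 0.0943, 0.0685]
tool_rot: [-3.066, -0.683, 0.001]
contact_force: [-1.4, 0.8, 2.9]
opening: 0.0
grip_force: 1.4
t 13.28 block mm [37.6525 41.4919 68.48  ] yaw rel deg -34.05587413304022 F block [-0.0212  1.5944  2.8994] open 9.373545735475992e-06 q [0.0323 0.202
t: 13.9
tool_pos: [0.6256, 0.0724, 0.0679]
tool_rot: [-3.066, -0.684, 0.001]
contact_force: [-1.1, 0.8, 0.7]
opening: -0.0002
grip_force: 0.6
t 13.9 block mm [22.7897 23.6354 67.8569] yaw rel deg -34.04577886110339 F block [0.1204 1.3397 0.7112] open -0.0001537608192778821 q [-0.0028  0.213   1.7234 -0.0001  1.2056  1.1292]
0.8 [-0.1837 -1.5066  0.3859]
1.0 [-0.254  -0.5908  0.3858]
1.2 [-0.1409  0.3206  0.3857]
1.3 [-0.0167  0.7634  0.3856]
1.4 [0.151  1.1915 0.3855]
1.5 [0.3606 1.6007 0.3854]
1.53 [0.4314 1.7192 0.3853]
1.56 [0.5057 1.8355 0.3853]
```

View pics/s7.png

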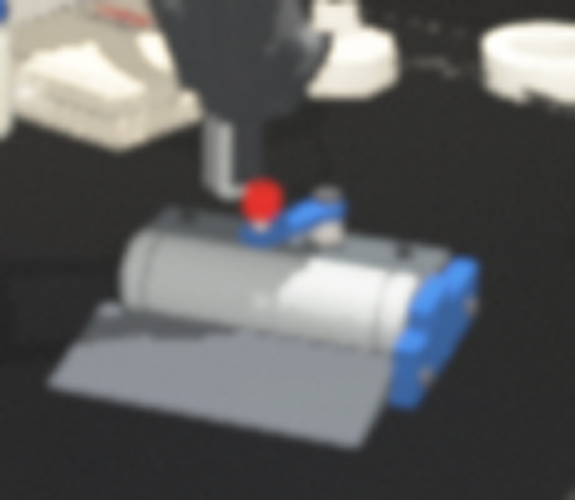

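The knob is being pushed and the keeper is swinging across. Continue to the end stop.

```bash
python3 -m handwheel '[[[-0.1,0.4,0.2],[0,0,0]],[[0,0.8,0.2],[0,0,0]],[[0.15,1.2,0.2],[0,0,0]],[[0.35,1.5,0.2],[0,0,0]],[[0.45,1.75,0.2],[0,0,0]]]';python3 -m handwheel '[[[0.05,0.1,0],[0,0,0]],[[0.1,0.15,0],[0,0,0]],[[0.1,0.15,0],[0,0,0]]]'; python3 go.py
```

```text
t: 14.58
tool_pos: [0.6372, 0.0586, 0.066]
tool_rot: [-3.066, -0.684, 0.001]
contact_force: [-2.1, 0.9, 0.1]
opening: 0.0001
grip_force: 1.1
t: 14.95
tool_pos: [0.6376, 0.0584, 0.0658]
tool_rot: [-3.065, -0.684, 0.004]
contact_force: [-5.3, 3.1, 1.9]
opening: 0.0001
grip_force: 2.3
t 14.95 block mm [16.8945  6.234  65.7502] yaw rel deg -34.0362133055906 F block [-0.0691  6.1333  1.8817] open 9.272561347714428e-05 q [-0.0251  0.2394  1.6962  0.0009  1.2089  1.1064]
```

Force rises against the end stop. Retreat and check.

```bash
python3 -m handwheel '[[[0,-1,0],[0,0,0]],[[0,-2.5,-1],[0,0,0]],[[0,-4,-6],[0,0,0]],[[0,-7,-10],[0,0,0]],[[0,-12,-12],[0,0,0]]]'; python3 -m handwheel '[[[0,-5,0],[0,0,0]],[[0,-10,0],[0,0,0]],[[0,-10,0],[0,0,0]]]'
python3 - <<'E'
from go import *
a=ctrl.get_image("top");b=ctrl.get_image("side")
a=cv2.resize(a[140:220,275:365],(395,350),interpolation=cv2.INTER_CUBIC);b=cv2.resize(b[180:260,295:385],(395,350),interpolation=cv2.INTER_CUBIC)
cv2.imwrite("pics/b8.png",np.hstack([a,b]))
for c in("top","side"):
  for q,X in(("keeper_knob",(.005,-.012,.067)),("bar",(0,-.002,.026))):
    l=ctrl.landmark_of(c,q);print(c,q,l[:1],pix(c,W(p,X)))
E
```

```text
t: 15.58
tool_pos: [0.5892, 0.1675, 0.1909]
tool_rot: [3.066, 0.681, 0.011]
contact_force: [1.0, 0.4, -0.4]
opening: -0.0001
grip_force: 0.0
t: 15.95
tool_pos: [0.5438, 0.2602, 0.1874]
tool_rot: [-3.064, -0.692, -0.003]
contact_force: [-0.3, -0.9, 0.1]
opening: -0.0
grip_force: 0.0
top keeper_knob [{'position': [326.0, 176.8], 'score': 0.64}] [323.8381 178.946 ]
top bar [{'position': [322.8, 182.8], 'score': 0.92}] [323.9235 185.5127]
side keeper_knob [{'position': [344.0, 205.3], 'score': 0.51}] [342.6507 203.0133]
side bar [{'position': [339.1, 215.9], 'score': 0.76}] [337.5747 218.9046]
```

View pics/b8.png

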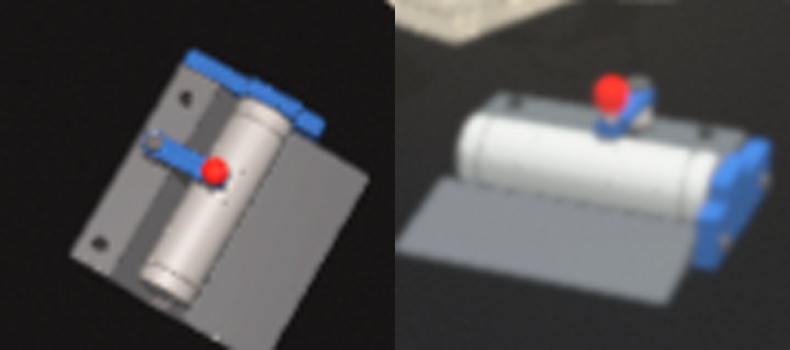

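Both views show the bar seated against the blue stop, and the keeper square across it. Handing in.

```bash
python3 -c "
from station import ctrl
print(ctrl.finish_job())"
```

```text
the job is handed in; nothing more can be done
None
```

I handed the job in at about 16 s of the 56 s limit: the bar is seated in the V with its end against the blue stop and the keeper is swung fully across. I confirmed this in the final pictures from both cameras and by the force rising at each stop; no verdict came back.

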